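Tip the slugs into the inspection dish and hold the lamp shutter half open

ROBOT

A 7-joint arm with a two-finger parallel gripper is mounted at the origin on the work surface. World frame = base frame: x ahead of the robot, y to its left, z up, the work surface at z = 0. Lengths are in mm, angles in rad, forces in N, time in s.
With the tool pointing down it reaches from about 425 to 925 mm from the base axis. Payload 6.8 kg.
Tool frame: the origin (TCP) lies between the finger pads; the fingertips stand 22 mm ahead of it and the grasp point (between the pads) lies 3 mm ahead of it; z points along the fingers, y is the direction in which the jaws open and shut (so a half turn about z gives the same grasp; the last joint's range is limited). The gripper opens to 85 mm and grips with 20 to 120 N. Pads are 22 mm wide; open, the fingers measure 114 mm over their backs; the gripper's body (76 mm by 85 mm) begins 54 mm behind the grasp point. The pads swing forward as they close: fully open they stand 13 mm farther back than shut.
Start: joints at [-1.211, 0.477, 0.022, 1.555, -0.011, 1.109, -0.083], TCP at [304.373, 602.498, 253.308] pointing down, gripper open.
Joint ranges: [-2.96, 2.96], [-0.34, 2.1], [-1.41, 1.46], [0.24, 2.44], [-1.37, 4.51], [0.17, 1.92], [-2.96, 2.96]. Speed limits (rad/s): [2.39, 2.39, 3.14, 3.14, 3.14, 3.14, 3.14].

INTERFACE

Orientations are given as [roll, pitch, yaw] about the fixed x, y, z axes, in that order (R = Rz(yaw) Ry(pitch) Rx(roll)).
In Python, from plant import ctrl gives the robot as it stands. The module is installed in compiled form; this text tells all that it offers.
- The arm moves only by the tool jog_arm, never from a script. Its arguments are lists of equal length, an entry for each row: "rot": the turn, a rotation vector about the tool's x, y, z in rad, a list of three; "linear": the shift along the tool's x, y, z in m, a list of three; "hand": the opening, from -1 (shut) to 1 (fully open). In form: {"rot": [[rx, ry, rz], ...], "linear": [[x, y, z], ...], "hand": [hand, ...]}. A call has 1 to 8 rows; each row shifts and turns the commanded pose from where the row before left it, along the tool's axes as they then stand; what a row does not reach is not made up. A row lasts 1/8 s, in which the tool goes at most 62.5 mm and 10.7 degrees, less where a joint would pass 70% of its speed; a pose out of reach is approached as far as the arm can. A call is refused whole if a number of a shift passes 0.0625 or a number of a turn 0.188, either way. A call with a gripper value outside its range is refused whole. The fingers move at their own pace and stop on an object; "force" is the grip in N (left out, the last holds). Time passes only in rows, so rows that do not move let the fingers close. It gives the time, the measured TCP pose, the force and the opening at its end, in the units of the state.
- ctrl.get_obs(): the state, without advancing time (a new reading comes with each control period).
- ctrl.snapshot(name): name is "scene" or "side" or "wrist"; returns a dict with "img" (420x560x3 uint8, red, green, blue), "mtx" (3x3 intrinsics, pixels), "R" (3x3) and "t" (3): a world point X has camera coordinates R X + t. Camera axes: x right, y down, z forward; pixel columns grow to the right and rows downward; lengths in mm; the calibration is good to about 2 mm. A picture is of the moment at which its call begins. There is no depth.
- ctrl.hand_in(): hands the job in, once; it reports no verdict.
Trained networks look in a picture, given as the dict that the camera call returned (one of the last four; its "shot" number tells which), for a name from the list of things; names that differ only in an ending like _2 or _b are one class to them, and where a whole thing is asked for, a point or a joint stands for the part that bears it (a point fixed in the world has none). Each returns a list of dicts, best first, with "confidence" (0 to 1); they miss things now and then, are a little off and sometimes report something else, mostly with a low value. They report only what shows in the picture. A call takes as long as a camera call.
- ctrl.cut_out(picture, name): "region" (420x560 bool, what is visible of it) and "pixel" ([row, column] in pixels, amid what is visible of it).
The state is a dict: "clock": time; "qpos": joint angles; "dq": joint speeds; "tau": joint torques, N m; "tool_pos": TCP position; "orientation": TCP orientation; "ft_force": force on the tool from outside, world axes, zero at the start; "ft_torque": the same for the moment, N m; "opening": finger opening in mm.
Only numpy, scipy, OpenCV 4.12 (cv2) and the standard library are available. Lean on these libraries where they do the work, as an engineer would, in place of code of your own. Each camera call takes 0.05 s, during which the arm holds its last target.

TASK

Lift the handle of the hinged tray so that all four steel slugs slide off into the white dish, and let the tray back down to level. Then slide the spring-loaded shutter of the inspection lamp to half of its travel and hold it still there, against its spring, with the fingers: finish while holding it, without letting go. Leave the spray can, the wire spool and the spanner where they are.

Things in the scene. Friction and masses are not known exactly. Their poses are not given: they have to be found in the camera images.
- tipper: Fixed stand: base plate 360 x 150 mm, carrying the white open catch dish (170 x 150 mm outside, 5 mm walls, rim 61 mm above the table) on its +x half and two posts with the hinge of the tray. Origin on the table straight under the tray's hinge line; its x axis points level from the tray's handle towards the dish, y along the hinge line, z up.
- tray_hinge (a point): Middle of the tray's hinge line, 85 mm above the table. The hinge axis is the tipper's y axis.
- tray (a joint): Angle of the tray about its hinge, rad: 0 = level, resting; grows as the handle is raised; stop at 1.05. Aluminium tray 142 x 116 mm with 20 mm rims on three sides, open towards the dish, 0.3 kg; it turns freely and falls back to level when lowered or let go. All slugs run off into the dish when it is raised slowly and held near 0.95 rad.
- tray_grip (a point): Grip point on the tray's white bar handle, 14 x 14 mm, which sticks out 75 mm from the closed end, away from the dish. On the bar's centre line, 24 mm from its free end; tray level: 175 mm from the hinge line towards -x of the tipper, 93 mm above the table, free space below. Axes tilt with the tray. Pinched across its width (tipper y), the bar can turn between the finger pads.
- dish_floor (a point): Centre of the dish's inner floor, 11 mm above the table; inside the dish is 160 mm along x and 140 mm along y. Axes as the tipper's.
- lamp: Fixed grey inspection lamp, box 220 x 90 x 120 mm high. Origin at the centre of its underside, z up. Its white window is in the +y side face, covered by the shutter when shut. On its top three white lines across the +y edge mark the post's place when shut, half (the long line) and full travel.
- shutter (a joint): Travel of the dark steel shutter along the lamp's +x axis, m: 0 = shut, 0.08 = fully open (stop), half = 0.04. A spring pulls it shut with 3.6 N at 0, 8.4 N at half and 13.2 N at 0.08; it snaps back when let go.
- shutter_post (a point): Centre of the grip of the shutter's white upright post, 16 x 16 mm, standing clear above the lamp from 122 to 166 mm above the table; this point is 147 mm above the table. The post moves with the shutter: shut it stands at x = -50 mm, y = +52 mm of the lamp, at half travel at x = -10 mm. Axes as the lamp's.
- slug1_c (a point): Centre (half-way up) of a loose machined steel slug: flange 28 mm across and 9 mm high, hub 18 mm across, 22 mm high in all, 50 g; all four slugs are alike and stand on the tray at the start.
- slug2_c (a point): Centre (half-way up) of a loose machined steel slug: flange 28 mm across and 9 mm high, hub 18 mm across, 22 mm high in all, 50 g; all four slugs are alike and stand on the tray at the start.
- slug3_c (a point): Centre (half-way up) of a loose machined steel slug: flange 28 mm across and 9 mm high, hub 18 mm across, 22 mm high in all, 50 g; all four slugs are alike and stand on the tray at the start.
- slug4_c (a point): Centre (half-way up) of a loose machined steel slug: flange 28 mm across and 9 mm high, hub 18 mm across, 22 mm high in all, 50 g; all four slugs are alike and stand on the tray at the start.
- spray_can: Bystander: white can 52 mm across, 150 mm high, loose. Origin at the centre of its underside.
- wire_spool: Bystander: spool of copper wire with black flanges, 84 mm across, 46 mm high, loose. Origin at the centre of its underside.
- spanner: Bystander: steel spanner lying on the table, loose. Origin near its middle, x along its length.

How it is judged (in metres and radians):
On the way, in this order (a step that is already met when the one before it is completed fails the run):
1. the tray is tipped by more than 0.4 rad (value of joint tray above 0.4 rad), for 0.1 s.
2. all four slugs lie in the dish and the tray is back down (x of slug1_c in the frame of dish_floor between -0.082 and 0.082 m and y of slug1_c in the frame of dish_floor between -0.072 and 0.072 m and z of each of slug1_c, slug2_c, slug3_c, slug4_c in the frame of dish_floor below 0.045 m and x of slug2_c in the frame of dish_floor between -0.082 and 0.082 m and y of slug2_c in the frame of dish_floor between -0.072 and 0.072 m and x of slug3_c in the frame of dish_floor between -0.082 and 0.082 m and y of slug3_c in the frame of dish_floor between -0.072 and 0.072 m and x of slug4_c in the frame of dish_floor between -0.082 and 0.082 m and y of slug4_c in the frame of dish_floor between -0.072 and 0.072 m and value of joint tray below 0.08 rad), for 0.2 s.
At the end, for the whole second after the job is handed in: All four slugs lie inside the dish, the tray is down (within 0.08 rad of level), and the fingers hold the shutter (more than 3 N of contact) still at half travel, 40 mm within 7 mm (all of step 2 and value of joint shutter between 0.033 and 0.047 m and velocity of joint shutter between -0.01 and 0.01 m/s and contact force between the fingers and shutter above 3 N); the arm keeps its last pose, push and grip.
It fails at once if the spray can is displaced by more than 25 mm (distance of spray_can from where it was at the start of the episode above 0.025 m).
It fails at once if the wire spool is displaced by more than 25 mm (distance of wire_spool from where it was at the start of the episode above 0.025 m).
It fails at once if the spanner is displaced by more than 25 mm (distance of spanner from where it was at the start of the episode above 0.025 m).
It also fails if it takes over 54 s, if anything falls off the work surface, if the arm or the gripper's body presses on something with over 40 N, if the wrist force passes 120 N, or if a joint passes its speed limit or range.

## Working session

There is one attempt and no reset: what is moved stays moved. The work goes in short steps, Python scripts to look and compute and a tool call to move; the robot and the scene stay as the last step left them, time stands still between calls to the robot, and variables do not carry over. Pictures are saved under pics/ and viewed, and the job is handed in when it is done.

Besides the shell and the picture viewer there is one more tool, called after "Request:" in YAML: its name, and indented under it one key for each argument. jog_arm: Moves the arm, as the interface text tells. Its arguments: {"type":"object","properties":{"rot":{"type":"array","items":{"type":"array","items":{"type":"number"}}},"linear":{"type":"array","items":{"type":"array","items":{"type":"number"}}},"hand":{"type":"array","items":{"type":"number"}},"force":{"type":"number"}},"required":["rot","linear","hand"]}

```bash
mkdir -p pics; cat > h.py <<'E'
import numpy as np, cv2
from plant import ctrl
def save(s,n): cv2.imwrite(f'pics/{n}.png',s['img'][:,:,::-1])
def ray(s,px):
    r,c=px; d=s['R'].T@(np.linalg.inv(s['mtx'])@np.array([c,r,1.])); o=-s['R'].T@s['t']; return o,d
def atz(s,px,z):
    o,d=ray(s,px); return o+d*(z-o[2])/d[2]
def proj(s,X):
    p=s['mtx']@(s['R']@np.array(X,float)+s['t']); return p[1]/p[2],p[0]/p[2]
E
python3 - <<'E'
from h import *
print(ctrl.get_obs())
for n in ['scene','side','wrist']:
    s=ctrl.snapshot(n); save(s,n+'0'); print(n,-s['R'].T@s['t'])
    for k in ['tipper','tray','tray_grip','lamp','shutter','shutter_post','spray_can','wire_spool','spanner','slug1_c']:
        for d in ctrl.cut_out(s,k)[:4]:
            print(k,round(d['confidence'],2),d['pixel'],d['region'].sum())
E
```

```text
{'clock': 0.0, 'qpos': array([-1.21107944,  0.4777965 ,  0.02231383,  1.55647321, -0.01151705,
        1.10927879, -0.08309259]), 'dq': array([-0.00061037,  0.00044711,  0.00150803,  0.00194116,  0.00022507,
       -0.00117782, -0.00109539]), 'tau': array([ 7.70651550e-04, -5.96467388e+01,  1.60809863e+00, -2.81205279e+01,
        1.24327355e-02,  9.34716052e-03, -2.68665900e-05]), 'tool_pos': array([304.12475552, 601.97960387, 252.31839015]), 'orientation': array([-3.13976750e+00,  1.08934810e-04,  2.67382006e+00]), 'ft_force': array([ 0.05439755,  0.28708805, -0.20280056]), 'ft_torque': array([ 0.00062652, -0.02326385, -0.00329428]), 'opening': 85.33173288388824}
scene [1105.7084959   558.08109236  775.34091374]
tipper 0.73 [295.9, 298.0] 9711
tray 0.82 [266.1, 324.1] 2556
tray_grip 0.76 [264.3, 322.5] 2603
tray_grip 0.51 [274.1, 325.6] 141
tray_grip 0.34 [174.9, 149.5] 842
lamp 0.7 [190.8, 215.9] 3797
lamp 0.32 [295.1, 302.6] 9491
lamp 0.3 [190.8, 243.1] 595
shutter 0.6 [191.9, 239.6] 528
shutter 0.23 [266.3, 321.6] 2397
shutter_post 0.82 [191.1, 243.7] 614
spray_can 0.88 [174.5, 148.0] 821
wire_spool 0.98 [215.3, 305.6] 731
wire_spool 0.3 [294.2, 298.3] 9430
spanner 0.63 [355.2, 442.0] 828
side [ 324.8803425  -885.13996689  820.87566205]
tipper 0.85 [203.3, 295.3] 4872
tipper 0.16 [186.9, 276.4] 1079
tray 0.68 [185.2, 278.8] 1057
tray_grip 0.61 [185.5, 278.5] 1184
lamp 0.59 [302.6, 306.4] 6840
lamp 0.23 [181.8, 285.3] 49
shutter 0.61 [265.4, 285.0] 137
spray_can 0.86 [360.8, 395.9] 1638
spray_can 0.29 [202.9, 295.5] 4956
wire_spool 0.9 [255.7, 231.4] 838
spanner 0.67 [163.8, 250.4] 199
spanner 0.46 [206.0, 295.4] 4846
spanner 0.28 [259.0, 231.3] 862
wrist [242.58695819 634.50988387 374.48435513]
tipper 0.84 [405.5, 89.5] 1359
spanner 0.89 [332.5, 258.8] 772
```

View pics/scene0.png

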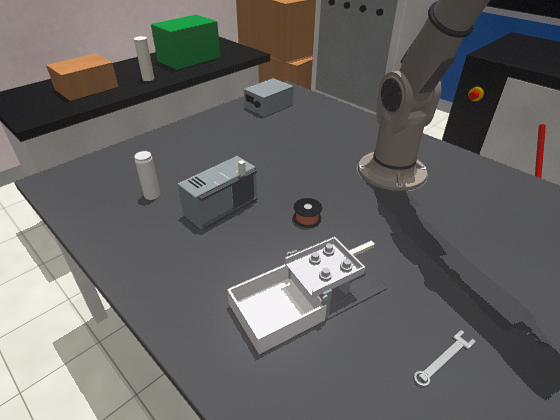

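View pics/side0.png

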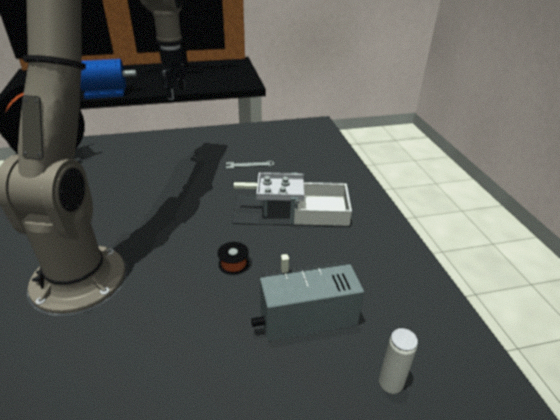

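View pics/wrist0.png

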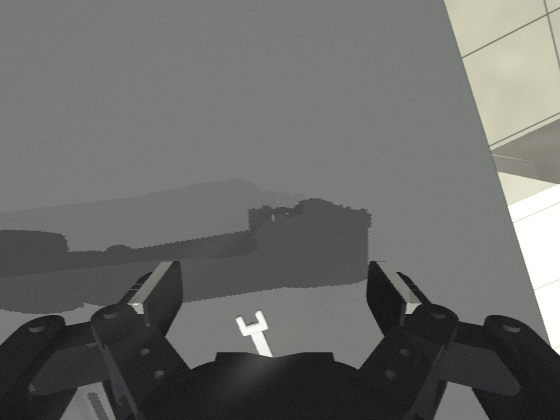

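The scene view shows the tipper around (300,295) with its handle tip at (373,245). The lamp is at (218,190) with its post at (241,168), the spool at (307,212) and the spanner at (445,357). Next I'll zoom in for precise points.

```bash
python3 - <<'E'
import cv2
a=cv2.imread('pics/scene0.png'); b=cv2.imread('pics/side0.png')
cv2.imwrite('pics/z1.png',cv2.resize(a[220:360,210:400],None,fx=4,fy=4,interpolation=cv2.INTER_CUBIC))
cv2.imwrite('pics/z2.png',cv2.resize(a[140:240,160:330],None,fx=4.5,fy=4.5,interpolation=cv2.INTER_CUBIC))
cv2.imwrite('pics/z3.png',cv2.resize(b[150:240,220:370],None,fx=5,fy=5,interpolation=cv2.INTER_CUBIC))
cv2.imwrite('pics/z4.png',cv2.resize(b[235:345,210:370],None,fx=5,fy=5,interpolation=cv2.INTER_CUBIC))
E
```

```text
(no output)
```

View pics/z1.png

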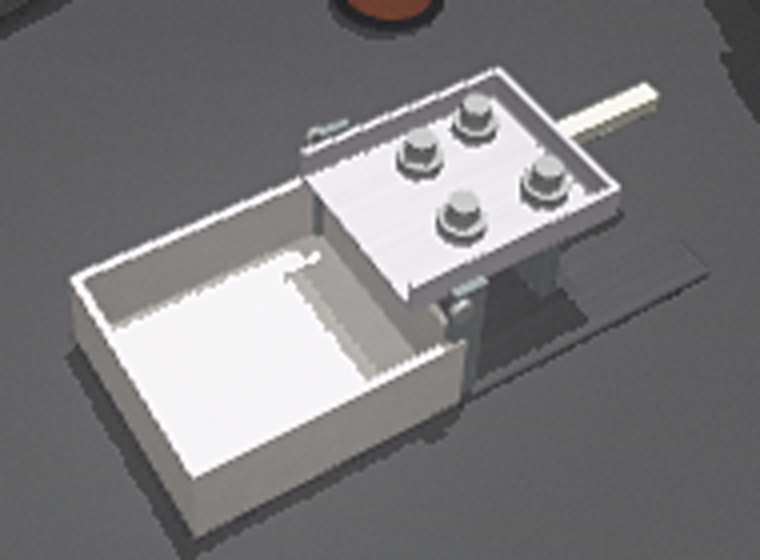

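View pics/z2.png

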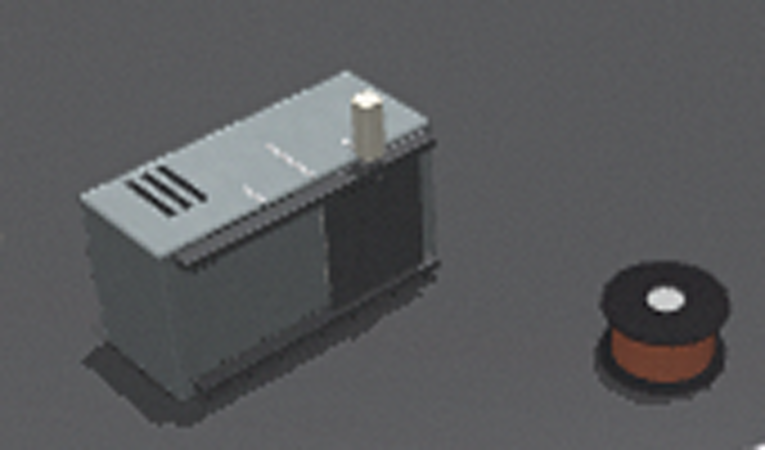

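View pics/z3.png

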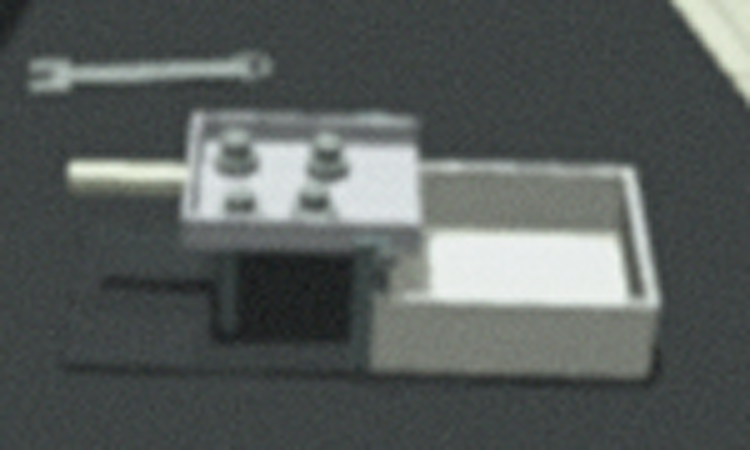

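View pics/z4.png

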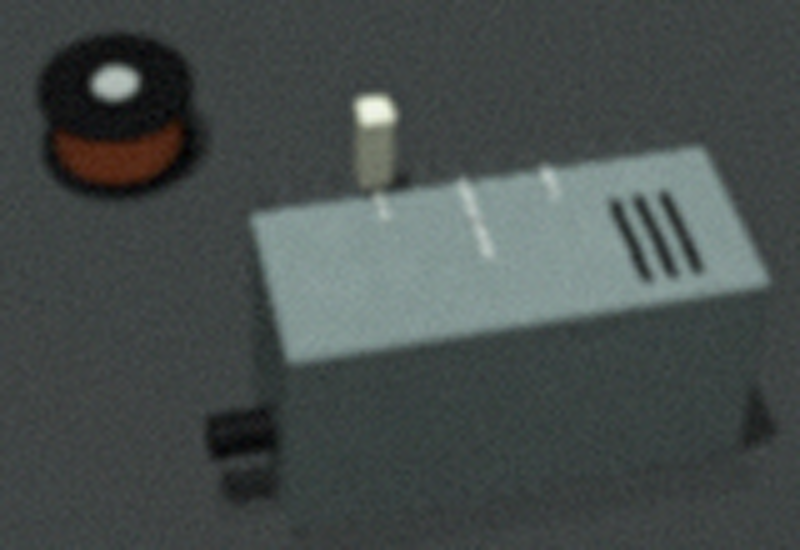

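```bash
python3 - <<'E'
from h import *
from scipy.optimize import least_squares
S={n:ctrl.snapshot(n) for n in ['scene','side']}
def z1(c,r):return 210+c/4-.4,220+r/4-.4
def z2(c,r):return 160+c/4.5-.4,140+r/4.5-.4
def z3(c,r):return 220+c/5-.4,150+r/5-.4
def z4(c,r):return 210+c/5-.4,235+r/5-.4
# lamp: local pts
L=[('scene',z2(345,72),(-110,-45,120)),('scene',z2(428,122),(-110,45,120)),('scene',z2(160,258),(110,45,120)),('scene',z2(80,196),(110,-45,120)),
('side',z4(250,213),(-110,45,120)),('side',z4(703,148),(110,45,120)),('side',z4(770,283),(110,-45,120)),('side',z4(290,362),(-110,-45,120)),
('scene',z2(368,100),(-50,52,166)),('side',z4(374,107),(-50,52,166))]
# tipper; dish outer x from a..a+170 unknown a
T=[('scene',z1(72,280),(1,-1,61)),('scene',z1(196,478),(1,1,61)),('scene',z1(466,343),(0,1,61)),
('side',z3(635,165),(1,1,61)),('side',z3(660,300),(1,-1,61)),('side',z3(370,303),(0,-1,61))]
H=[('scene',z1(648,89),(-199,0,100)),('side',z3(68,169),(-199,0,100)),]
def w(p,l):
    c,s=np.cos(p[2]),np.sin(p[2]); return np.array([p[0]+c*l[0]-s*l[1],p[1]+s*l[0]+c*l[1],l[2]])
def res(p,pts,f):
    o=[]
    for n,(c,r),l in pts:
        a=proj(S[n],w(p,f(p,l))); o+=[a[1]-c,a[0]-r]
    return np.array(o)
f=lambda p,l:l
r=least_squares(res,[600,0,0],args=(L,f),x_scale=[100,100,1],loss='soft_l1');print('lamp',r.x,res(r.x,L,f).reshape(-1,2).round(1).tolist())
lp=r.x
for q in [(-50,52,147),(-10,52,147)]: print('post',w(lp,q))
def g(p,l):
    return l if l[0]<0 else (p[3]+170*l[0],75*l[1],61)
P=T+H
r=least_squares(res,[600,300,0,5],args=(P,g),x_scale=[100,100,1,10],loss='soft_l1');print('tip',r.x,res(r.x,P,g).reshape(-1,2).round(1).tolist())
tp=r.x
for q in [(0,0,85),(-175,0,93),(-199,0,100)]: print(w(tp,q), [proj(S[n],w(tp,q))for n in S])
for n,k,z in[('scene','spray_can',75),('side','spray_can',75),('scene','wire_spool',23),('side','wire_spool',23),('scene','spanner',3),('side','spanner',3)]:
    d=ctrl.cut_out(S[n],k)
    if d: print(n,k,atz(S[n],d[0]['pixel'],z))
o=ctrl.get_obs();print(o['clock'],o['tool_pos'])
E
```

```text
lamp [ 5.54167866e+02 -2.57128356e+02 -2.39616748e-03] [[0.3, -0.8], [1.0, -0.6], [-0.3, 0.0], [-1.0, -0.1], [-0.6, -0.3], [0.2, -1.3], [1.2, -0.4], [-0.7, 0.2], [-0.3, -0.4], [0.1, 0.2]]
post [ 504.29261011 -205.00869706  147.        ]
post [ 544.29249528 -205.10454367  147.        ]
tip [ 6.38954968e+02  1.66325441e+02 -2.38896332e-01 -1.21513975e+01] [[-0.7, -0.1], [-0.2, 0.6], [0.5, -0.4], [-1.1, 0.5], [-0.5, 0.9], [0.7, -0.8], [0.3, -0.2], [0.4, -0.0]]
[638.95496802 166.32544143  85.        ] [(np.float64(277.2669308656972), np.float64(303.55243672496954)), (np.float64(188.77937640028094), np.float64(298.1122523906847))]
[468.92501564 207.73576975  93.        ] [(np.float64(247.21845477329404), np.float64(363.8788064285235)), (np.float64(185.454910777924), np.float64(241.48311724559122))]
[445.60662217 213.41490049 100.        ] [(np.float64(241.65782457587596), np.float64(371.89859277401587)), (np.float64(183.39072171646401), np.float64(233.58562505787052))]
scene spray_can [ 671.59301361 -458.31635443   75.        ]
side spray_can [ 678.85699193 -453.79623229   75.        ]
scene wire_spool [409.98341438 -30.03764031  23.        ]
side wire_spool [399.49562257 -31.59246493  23.        ]
scene spanner [543.58915247 473.79514588   3.        ]
side spanner [570.52436555 482.85346999   3.        ]
2.05 [304.3788424  602.49579137 253.3125882 ]
```

Request:
jog_arm:
  rot:
    - [0,0,0]
    - [0,0,0]
    - [0,0,0]
    - [0,0,0]
    - [0,0,0]
    - [0,0,0]
    - [0,0,0]
    - [0,0,0]
  linear:
    - [-0.0406,-0.0347,0]
    - [-0.0406,-0.0347,0]
    - [-0.0406,-0.0347,0]
    - [-0.0406,-0.0347,0]
    - [-0.0406,-0.0347,0]
    - [-0.0406,-0.0347,0]
    - [-0.0406,-0.0347,0]
    - [-0.0406,-0.0347,0]
  hand: [1,1,1,1,1,1,1,1]
  force: 40

```text
clock: 3.05
tool_pos: [469.7, 206.7, 253.6]
orientation: [3.141, 0.0, 2.674]
ft_force: [0.7, 0.3, 0.4]
opening: 85.7
```

Request:
jog_arm:
  rot:
    - [0,0,-0.115]
    - [0,0,-0.114]
    - [0,0,0]
  linear:
    - [0,0,0.03]
    - [0,0,0.03]
    - [0,0,0]
  hand: [1,1,1]

```text
clock: 3.42
tool_pos: [467.8, 207.4, 191.7]
orientation: [-3.139, -0.003, 2.902]
ft_force: [-0.1, 0.1, -0.4]
opening: 85.2
```

```bash
cat >> h.py <<'E'
from scipy.spatial.transform import Rotation as Ro
def delta(target,o=None):
    o=o or ctrl.get_obs(); R=Ro.from_euler('xyz',o['orientation']).as_matrix()
    return R.T@(np.array(target)-o['tool_pos'])
E
python3 - <<'E'
from h import *
o=ctrl.get_obs(); print(o['clock'],o['tool_pos'],o['orientation'],o['ft_force'],o['qpos'])
print(delta([468.9,207.7,96]))
s=ctrl.snapshot('wrist');save(s,'w1')
for k in ['tray_grip','tray']:
  for d in ctrl.cut_out(s,k)[:3]: print(k,d['confidence'],d['pixel'],d['region'].sum())
for x in [-130,-151,-175,-199]:
  p=np.array([638.95,166.33,100])+np.array([np.cos(-.2389)*x,np.sin(-.2389)*x,0]); print(proj(s,p))
E
```

```text
3.425 [467.81683797 207.40385706 191.74504361] [-3.13863002e+00 -3.05348250e-03  2.90151391e+00] [-0.07811226  0.10461915 -0.41423563] [-0.65394762  0.28504596  0.13635534  2.00855436 -0.05062087  0.85539115
  0.84107391]
[-1.27403031  0.82884672 95.73956432]
tray_grip 0.87 [300.6, 279.0] 11416
tray_grip 0.25 [255.1, 280.4] 25226
(np.float64(281.7924200778845), np.float64(274.2625486556745))
(np.float64(256.2404603941421), np.float64(274.2198349146674))
(np.float64(225.4598985911934), np.float64(274.1683808202975))
(np.float64(192.85213071201662), np.float64(274.11387229064854))
```

View pics/w1.png

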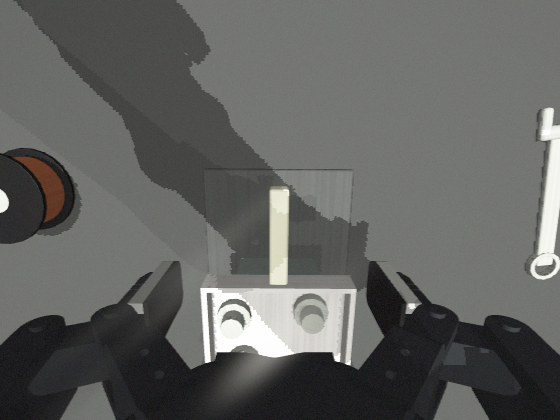

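The wrist view shows the bar centred on column 279.5 with its tip at row 187. The jaws are centred on column 274.5, so the bar sits about 3.5 mm towards tool +y. I'll correct for that and descend.

Request:
jog_arm:
  rot:
    - [0,0,0]
    - [0,0,0]
    - [0,0,0]
    - [0,0,0]
    - [0,0,0]
    - [0,0,0]
    - [0,0,0]
  linear:
    - [0.001,0.0035,0.03]
    - [0,0,0.036]
    - [0,0,0.03]
    - [0,0,0]
    - [0,0,0]
    - [0,0,0]
    - [0,0,0]
  hand: [1,1,1,0,-1,-1,-1]
  force: 40

```text
clock: 4.45
tool_pos: [469.1, 210.1, 98.3]
orientation: [-3.14, 0.0, 2.902]
ft_force: [-4.8, -2.5, 22.6]
opening: 12.9
```

```bash
python3 - <<'E'
from h import *
o=ctrl.get_obs(); print(o['clock'],o['tool_pos'],o['orientation'],o['ft_force'],o['opening'])
s=ctrl.snapshot('side');save(s,'s1'); s=ctrl.snapshot('wrist');save(s,'w2')
# arc in tool axes: tool x = away from hinge, tool z = down
r0=np.array([-175,8.])
p=r0
for t in np.linspace(0,.97,13)[1:]:
  q=np.array([-175*np.cos(t)+8*np.sin(t),175*np.sin(t)+8*np.cos(t)]); d=q-p;p=q
  print(round(t,2),'tool x',round(-d[0],1),'z',round(-d[1],1))
E
```

```text
4.45 [469.11642589 210.12894772  98.32440865] [-3.13960901e+00  2.88746426e-04  2.90176848e+00] [-4.79552708 -2.48979418 22.58993908] 12.896823784410081
0.08 tool x -1.2 z -14.1
0.16 tool x -2.4 z -14.0
0.24 tool x -3.5 z -13.7
0.32 tool x -4.6 z -13.4
0.4 tool x -5.6 z -13.0
0.48 tool x -6.7 z -12.5
0.57 tool x -7.7 z -11.9
0.65 tool x -8.6 z -11.3
0.73 tool x -9.5 z -10.5
0.81 tool x -10.3 z -9.7
0.89 tool x -11.0 z -8.9
0.97 tool x -11.7 z -7.9
```

View pics/w2.png

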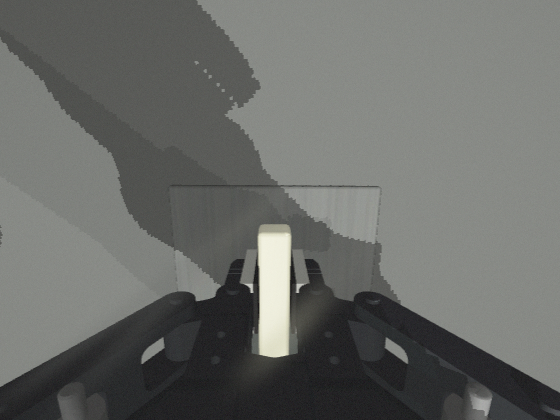

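Request:
jog_arm:
  rot:
    - [0,0,0]
    - [0,0,0]
    - [0,0,0]
    - [0,0,0]
    - [0,0,0]
    - [0,0,0]
    - [0,0,0]
    - [0,0,0]
  linear:
    - [-0.0005,0,-0.007]
    - [-0.0007,0,-0.007]
    - [-0.001,0,-0.007]
    - [-0.0014,0,-0.007]
    - [-0.0016,0,-0.0069]
    - [-0.0019,0,-0.0069]
    - [-0.0022,0,-0.0067]
    - [-0.0024,0,-0.0067]
  hand: [-1,-1,-1,-1,-1,-1,-1,-1]

```text
clock: 5.55
tool_pos: [480.0, 207.5, 152.4]
orientation: [-3.139, -0.001, 2.901]
ft_force: [3.0, -4.5, -5.4]
opening: 13.3
```

```bash
python3 - <<'E'
from h import *
o=ctrl.get_obs(); print(o['clock'],o['tool_pos'],o['orientation'],o['ft_force'],o['opening'])
s=ctrl.snapshot('side');save(s,'s2')
E
```

```text
5.55 [480.03559135 207.49903378 152.36301128] [-3.13936560e+00 -7.46308381e-04  2.90135471e+00] [ 3.03384309 -4.50101244 -5.39414006] 13.339214192343187
```

View pics/s2.png

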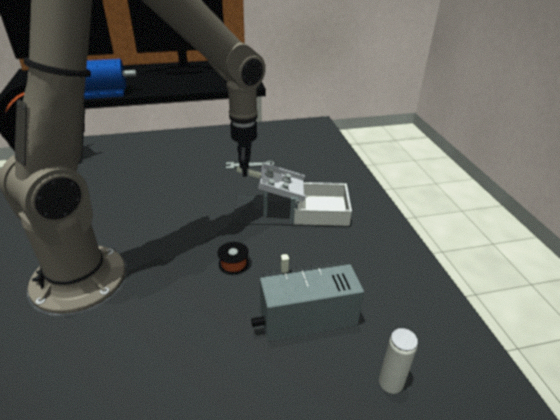

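The tray is lifting, with its tilt visible at (282,180), and the grip is holding. I'll continue.

Request:
jog_arm:
  rot:
    - [0,0,0]
    - [0,0,0]
    - [0,0,0]
    - [0,0,0]
    - [0,0,0]
    - [0,0,0]
    - [0,0,0]
    - [0,0,0]
  linear:
    - [-0.0027,0,-0.0065]
    - [-0.0029,0,-0.0065]
    - [-0.0032,0,-0.0063]
    - [-0.0034,0,-0.0062]
    - [-0.0037,0,-0.006]
    - [-0.004,0,-0.0059]
    - [-0.0042,0,-0.0057]
    - [-0.0044,0,-0.0056]
  hand: [-1,-1,-1,-1,-1,-1,-1,-1]

```text
clock: 6.6
tool_pos: [507.1, 200.8, 200.6]
orientation: [-3.139, -0.002, 2.902]
ft_force: [0.8, -5.2, -7.2]
opening: 13.2
```

Request:
jog_arm:
  rot:
    - [0,0,0]
    - [0,0,0]
    - [0,0,0]
    - [0,0,0]
    - [0,0,0]
    - [0,0,0]
    - [0,0,0]
    - [0,0,0]
  linear:
    - [-0.0046,0,-0.0053]
    - [-0.0049,0,-0.0052]
    - [-0.005,0,-0.005]
    - [-0.0052,0,-0.0048]
    - [-0.0054,0,-0.0045]
    - [-0.0056,0,-0.0044]
    - [-0.0057,0,-0.004]
    - [0,0,0]
  hand: [-1,-1,-1,-1,-1,-1,-1,-1]

```text
clock: 7.6
tool_pos: [542.5, 191.9, 233.8]
orientation: [-3.138, -0.002, 2.901]
ft_force: [-1.2, -5.9, -4.1]
opening: 13.3
```

Request:
jog_arm:
  rot:
    - [0,0,0]
    - [0,0,0]
    - [0,0,0]
    - [0,0,0]
  linear:
    - [0,0,0]
    - [0,0,0]
    - [0,0,0]
    - [0,0,0]
  hand: [-1,-1,-1,-1]

```text
clock: 8.1
tool_pos: [542.3, 191.9, 233.7]
orientation: [-3.138, -0.002, 2.902]
ft_force: [-0.6, -6.1, -5.4]
opening: 13.3
```

```bash
python3 - <<'E'
from h import *
o=ctrl.get_obs(); print(o['clock'],o['tool_pos'],o['orientation'],o['ft_force'],o['opening'])
s=ctrl.snapshot('side');save(s,'s3');a=s['img'][120:240,200:370,::-1]
s=ctrl.snapshot('scene');b=s['img'][180:360,200:420,::-1]
cv2.imwrite('pics/c3.png',np.hstack([cv2.resize(a,(400,282)),cv2.resize(b,(345,282))]))
for d in ctrl.cut_out(s,'slug1_c'): print(d['confidence'],d['pixel'])
E
```

```text
8.1 [542.34923661 191.8951625  233.73761684] [-3.13827851e+00 -2.11283868e-03  2.90166190e+00] [-0.62387519 -6.1237443  -5.39987091] 13.291382234096695
0.48 [291.9, 283.1]
```

View pics/c3.png

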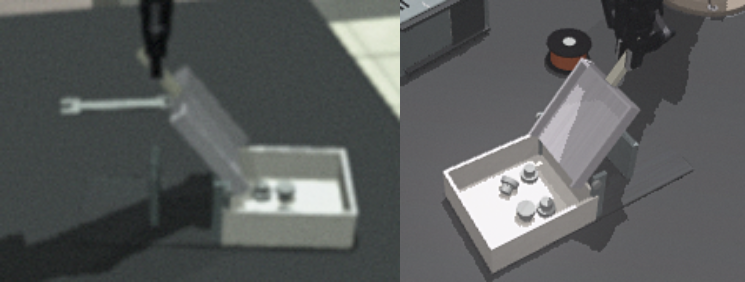

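All four slugs are in the dish, at (509,185), (529,172), (526,210) and (546,205) in the crop, and the tray is empty. Now I'll lower it along the same arc.

Request:
jog_arm:
  rot:
    - [0,0,0]
    - [0,0,0]
    - [0,0,0]
    - [0,0,0]
    - [0,0,0]
    - [0,0,0]
    - [0,0,0]
    - [0,0,0]
  linear:
    - [0.0057,0,0.004]
    - [0.0056,0,0.0044]
    - [0.0054,0,0.0045]
    - [0.0052,0,0.0048]
    - [0.005,0,0.005]
    - [0.0049,0,0.0052]
    - [0.0046,0,0.0053]
    - [0.0044,0,0.0056]
  hand: [-1,-1,-1,-1,-1,-1,-1,-1]

```text
clock: 9.25
tool_pos: [503.2, 201.8, 196.1]
orientation: [-3.139, -0.0, 2.902]
ft_force: [-3.3, -6.7, 2.9]
opening: 13.6
```

Request:
jog_arm:
  rot:
    - [0,0,0]
    - [0,0,0]
    - [0,0,0]
    - [0,0,0]
    - [0,0,0]
    - [0,0,0]
    - [0,0,0]
    - [0,0,0]
  linear:
    - [0.0042,0,0.0057]
    - [0.004,0,0.0059]
    - [0.0037,0,0.006]
    - [0.0034,0,0.0062]
    - [0.0032,0,0.0063]
    - [0.0029,0,0.0065]
    - [0.0027,0,0.0065]
    - [0.0024,0,0.0067]
  hand: [-1,-1,-1,-1,-1,-1,-1,-1]

```text
clock: 10.25
tool_pos: [476.9, 208.4, 145.8]
orientation: [-3.139, -0.002, 2.902]
ft_force: [-3.8, -6.3, 1.8]
opening: 13.5
```

Request:
jog_arm:
  rot:
    - [0,0,0]
    - [0,0,0]
    - [0,0,0]
    - [0,0,0]
    - [0,0,0]
    - [0,0,0]
    - [0,0,0]
    - [0,0,0]
  linear:
    - [0.0022,0,0.0067]
    - [0.0019,0,0.0069]
    - [0.0016,0,0.0069]
    - [0.0014,0,0.007]
    - [0.001,0,0.007]
    - [0.0007,0,0.007]
    - [0.0005,0,0.004]
    - [0,0,0]
  hand: [-1,-1,-1,-1,-1,-1,-1,-1]

```text
clock: 11.25
tool_pos: [468.0, 210.6, 100.7]
orientation: [-3.139, -0.002, 2.902]
ft_force: [-3.9, -5.8, 4.4]
opening: 13.1
```

```bash
python3 - <<'E'
from h import *
o=ctrl.get_obs(); print(o['clock'],o['tool_pos'],o['orientation'],o['ft_force'],o['opening'])
s=ctrl.snapshot('side');a=s['img'][120:240,200:370,::-1]
s=ctrl.snapshot('scene');b=s['img'][180:360,200:420,::-1]
cv2.imwrite('pics/c4.png',np.hstack([cv2.resize(a,(400,282)),cv2.resize(b,(345,282))]))
E
```

```text
11.25 [468.04053731 210.56394227 100.70444749] [-3.13929974e+00 -1.81652305e-03  2.90184786e+00] [-3.91648526 -5.77422963  4.36932522] 13.073461352451138
```

View pics/c4.png

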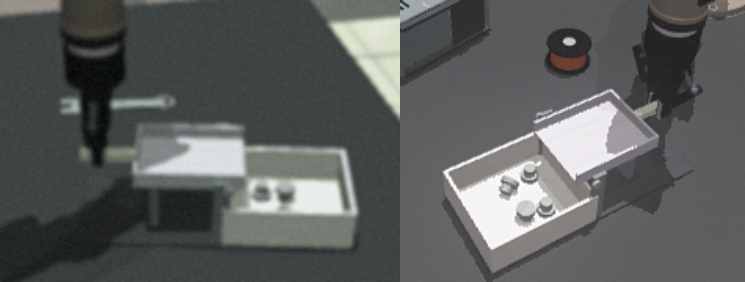

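Request:
jog_arm:
  rot:
    - [0,0,0]
    - [0,0,0]
    - [0,0,0]
    - [0,0,0]
    - [0,0,0]
    - [0,0,0]
  linear:
    - [0,0,0.0025]
    - [0,0,0]
    - [0,0,0]
    - [0,0,0]
    - [0,0,-0.03]
    - [0,0,-0.06]
  hand: [-1,1,1,1,1,1]

```text
clock: 12.1
tool_pos: [467.4, 211.5, 186.9]
orientation: [-3.138, -0.004, 2.903]
ft_force: [1.0, -0.5, 0.2]
opening: 85.5
```

Request:
jog_arm:
  rot:
    - [0,0,0.166]
    - [0,0,0.167]
    - [0,0,0.167]
    - [0,0,0.167]
    - [0,0,0.167]
    - [0,0,0.167]
    - [0,0,0.167]
    - [0,0,0.166]
  linear:
    - [0,0,-0.03]
    - [0,0,-0.03]
    - [0,0,0]
    - [0,0,0]
    - [0,0,0]
    - [0,0,0]
    - [0,0,0]
    - [0,0,0]
  hand: [1,1,1,1,1,1,1,1]

```text
clock: 13.1
tool_pos: [468.8, 212.2, 247.7]
orientation: [-3.141, -0.0, 1.564]
ft_force: [-0.6, -0.3, -0.5]
opening: 85.6
```

```bash
python3 - <<'E'
from h import *
o=ctrl.get_obs(); print(o['clock'],o['tool_pos'],o['orientation'],o['ft_force'],o['opening'],o['qpos'])
print(delta([504.3,-205,252]))
s=ctrl.snapshot('side');a=s['img'][120:240,200:370,::-1]
s=ctrl.snapshot('scene');b=s['img'][180:360,200:420,::-1]
cv2.imwrite('pics/c5.png',np.hstack([cv2.resize(a,(400,282)),cv2.resize(b,(345,282))]))
E
```

```text
13.1 [468.83731356 212.17499138 247.69238433] [-3.14143232e+00 -7.08298981e-05  1.56374672e+00] [-0.59676093 -0.27981201 -0.52948015] 85.57659681211112 [-0.85034214  0.22208422  0.35548411  1.96024272 -0.09293105  0.97485488
 -0.45767249]
[-416.9143232    38.40200444   -4.34330275]
```

View pics/c5.png

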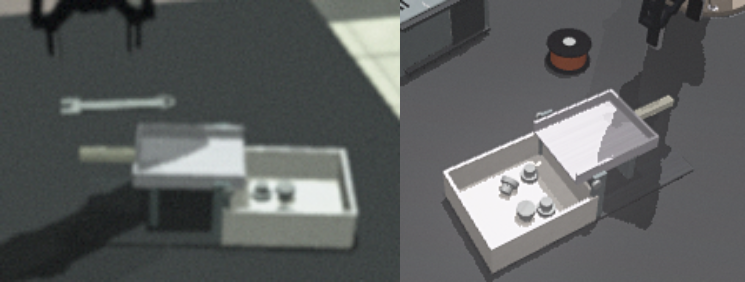

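Request:
jog_arm:
  rot:
    - [0,0,0]
    - [0,0,0]
    - [0,0,0]
    - [0,0,0]
    - [0,0,0]
    - [0,0,0]
    - [0,0,0]
    - [0,0,0]
  linear:
    - [-0.0521,0.0048,0]
    - [-0.0521,0.0048,0]
    - [-0.0521,0.0048,0]
    - [-0.0521,0.0048,0]
    - [-0.0521,0.0048,0]
    - [-0.0521,0.0048,0]
    - [-0.0521,0.0048,0]
    - [-0.0521,0.0048,0]
  hand: [1,1,1,1,1,1,1,1]

```text
clock: 14.2
tool_pos: [506.7, -206.4, 247.8]
orientation: [3.141, -0.0, 1.574]
ft_force: [1.5, 0.8, 0.0]
opening: 85.5
```

Request:
jog_arm:
  rot:
    - [0,0,0]
    - [0,0,0]
  linear:
    - [0,0,0]
    - [0,0,0]
  hand: [1,1]

```text
clock: 14.45
tool_pos: [506.5, -204.3, 247.5]
orientation: [-3.141, -0.001, 1.571]
ft_force: [0.1, 0.7, 0.2]
opening: 85.8
```

```bash
python3 - <<'E'
from h import *
o=ctrl.get_obs(); print(o['clock'],o['tool_pos'],o['orientation'],o['ft_force'],o['opening'],o['qpos'])
print(delta([504.3,-205,150]))
s=ctrl.snapshot('wrist');save(s,'w6')
for d in ctrl.cut_out(s,'shutter_post')[:3]: print(d['confidence'],d['pixel'],d['region'].sum())
print(proj(s,[504.3,-205,166]),proj(s,[544.3,-205,166]))
E
```

```text
14.45 [ 506.52386434 -204.33466749  247.50351053] [-3.14109205e+00 -6.78312488e-04  1.57105613e+00] [0.14884242 0.69230068 0.1730743 ] 85.80940752834117 [-0.21231111  0.30236596  0.59351772  1.90204096 -0.20024256  0.99647201
  0.4700733 ]
[-0.7308924  -2.17522635 97.50413834]
0.93 [199.2, 273.9] 1723
(np.float64(230.09137362583826), np.float64(271.4807133934738)) (np.float64(230.07872315138246), np.float64(329.5501406765392))
```

View pics/w6.png

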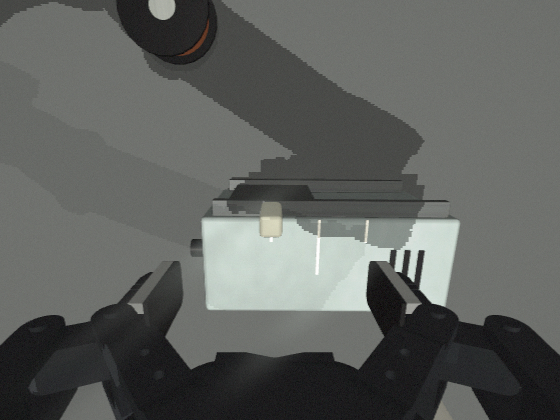

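The post is centred at (271,226) with its top face near the predicted (271,230). The jaw centre is at column 274.5, which agrees with the computed 2 mm offset, so I'll descend and grip.

Request:
jog_arm:
  rot:
    - [0,0,0]
    - [0,0,0]
    - [0,0,0]
    - [0,0,0]
  linear:
    - [-0.0007,-0.0022,0.03]
    - [0,0,0.035]
    - [0,0,0.03]
    - [0,0,0]
  hand: [1,1,1,1]

```text
clock: 15.05
tool_pos: [503.1, -203.6, 151.1]
orientation: [-3.137, -0.002, 1.572]
ft_force: [0.1, -0.2, 0.6]
opening: 85.4
```

Request:
jog_arm:
  rot:
    - [0,0,0]
    - [0,0,0]
    - [0,0,0]
    - [0,0,0]
    - [0,0,0]
    - [0,0,0]
  linear:
    - [0,0,0]
    - [0,0,0]
    - [0,0,0]
    - [0,0,0]
    - [0,0,0]
    - [0,0,0]
  hand: [0,-0.5,-1,-1,-1,-1]
  force: 50

```text
clock: 15.8
tool_pos: [504.0, -205.7, 153.4]
orientation: [-3.141, -0.001, 1.568]
ft_force: [-2.9, 1.2, 6.4]
opening: 15.3
```

```bash
python3 - <<'E'
from h import *
o=ctrl.get_obs(); print(o['clock'],o['tool_pos'],o['orientation'],o['ft_force'],o['opening'])
s=ctrl.snapshot('wrist');save(s,'w7')
s=ctrl.snapshot('side');cv2.imwrite('pics/c7.png',cv2.resize(s['img'][215:345,210:370,::-1],None,fx=4,fy=4,interpolation=2))
E
```

```text
15.8 [ 503.96492504 -205.71895744  153.43606279] [-3.14131487e+00 -7.38248499e-04  1.56822049e+00] [-2.88580072  1.1939551   6.37136819] 15.29599561524591
```

View pics/w7.png

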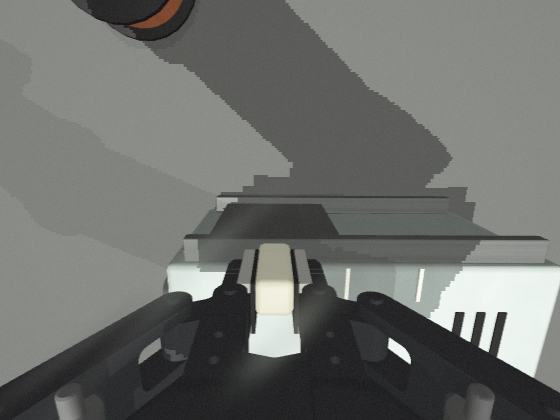

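View pics/c7.png

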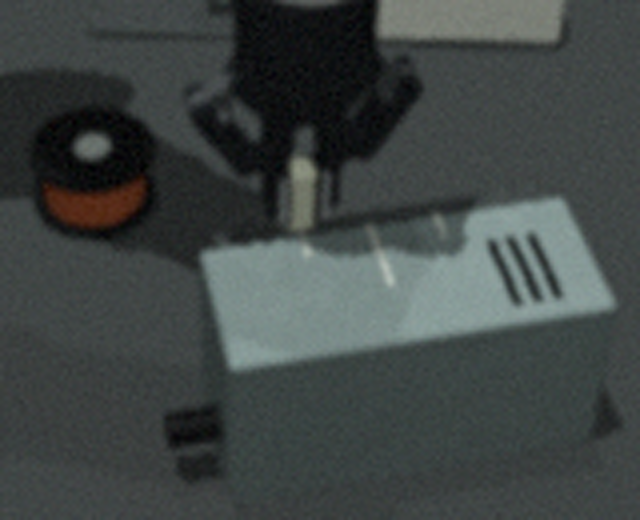

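Request:
jog_arm:
  rot:
    - [0,0,0]
    - [0,0,0]
    - [0,0,0]
    - [0,0,0]
    - [0,0,0]
    - [0,0,0]
    - [0,0,0]
    - [0,0,0]
  linear:
    - [0,0.005,0]
    - [0,0.005,0]
    - [0,0.006,0]
    - [0,0.006,0]
    - [0,0.006,0]
    - [0,0.006,0]
    - [0,0.006,0]
    - [0,0,0]
  hand: [-1,-1,-1,-1,-1,-1,-1,-1]

```text
clock: 16.9
tool_pos: [543.0, -206.1, 153.4]
orientation: [-3.139, -0.001, 1.568]
ft_force: [-7.7, 1.9, 11.1]
opening: 15.3
```

Request:
jog_arm:
  rot:
    - [0,0,0]
    - [0,0,0]
    - [0,0,0]
  linear:
    - [0,0,0]
    - [0,0,0]
    - [0,0,0]
  hand: [-1,-1,-1]

```text
clock: 17.27
tool_pos: [542.6, -206.0, 153.4]
orientation: [-3.139, -0.001, 1.568]
ft_force: [-9.5, 1.7, 9.8]
opening: 15.4
```

```bash
python3 - <<'E'
from h import *
o=ctrl.get_obs(); print(o['clock'],o['tool_pos'],o['orientation'],o['ft_force'],o['opening'])
s=ctrl.snapshot('wrist');save(s,'w8')
s=ctrl.snapshot('side');cv2.imwrite('pics/c8.png',cv2.resize(s['img'][215:345,210:370,::-1],None,fx=4,fy=4,interpolation=2))
cx=s['img'][120:240,200:370,::-1]
q=ctrl.snapshot('scene');b=q['img'][140:360,150:420,::-1]
cv2.imwrite('pics/c9.png',np.hstack([cv2.resize(cx,(400,282)),cv2.resize(b,(346,282))]))
E
```

```text
17.275 [ 542.61755473 -206.0159987   153.42272146] [-3.13897109e+00 -1.28585050e-03  1.56763329e+00] [-9.48130647  1.68783254  9.76033566] 15.366758069935823
```

View pics/w8.png

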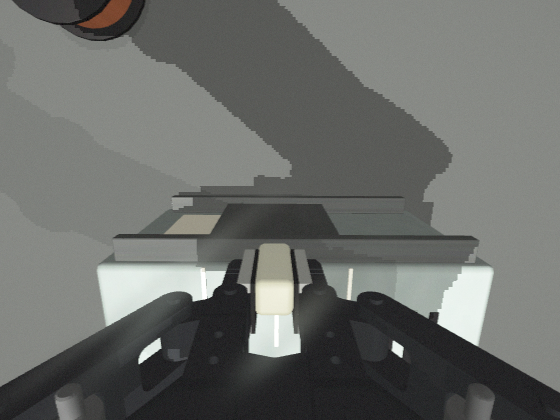

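View pics/c8.png

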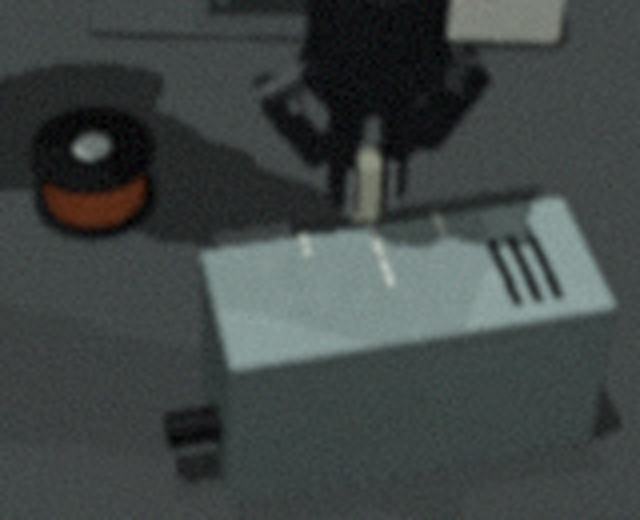

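View pics/c9.png

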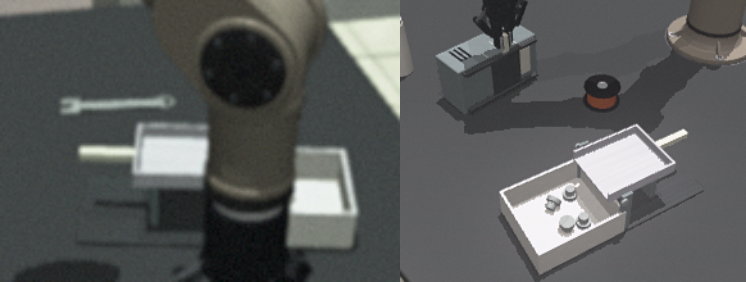

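The post stands on the long half line: line at column 276, post at 275, with 73 px per 40 mm. I'll trim by 1 mm and then check that it isn't drifting.

Request:
jog_arm:
  rot:
    - [0,0,0]
    - [0,0,0]
    - [0,0,0]
    - [0,0,0]
    - [0,0,0]
    - [0,0,0]
    - [0,0,0]
    - [0,0,0]
  linear:
    - [0,0.001,0]
    - [0,0,0]
    - [0,0,0]
    - [0,0,0]
    - [0,0,0]
    - [0,0,0]
    - [0,0,0]
    - [0,0,0]
  hand: [-1,-1,-1,-1,-1,-1,-1,-1]

```text
clock: 18.42
tool_pos: [543.6, -206.0, 153.4]
orientation: [-3.139, -0.001, 1.568]
ft_force: [-7.6, 2.1, 10.8]
opening: 15.4
```

```bash
python3 - <<'E'
from h import *
for i in range(4):
    o=ctrl.get_obs(); print(o['clock'],o['tool_pos'],o['ft_force'],o['opening'],abs(o['dq']).max()); s=ctrl.snapshot('wrist')
save(s,'w9')
E
```

```text
18.425 [ 543.5640366  -206.0285528   153.42094236] [-7.57305687  2.06209129 10.78862958] 15.416716028116925 0.0017081097383286844
18.475 [ 543.56816675 -206.04091289  153.4290843 ] [-8.26017343  0.7729069  10.68564413] 15.579449691329405 0.0018156161510749502
18.525 [ 543.57832895 -206.02134157  153.42618815] [-8.23317819  2.4873839   9.75801207] 15.465598960977882 0.0017834597237371794
18.575 [ 543.59638059 -205.99905782  153.42748019] [-8.75589339  2.6357948   9.76128922] 15.207719276853146 0.002029168907663052
```

View pics/w9.png

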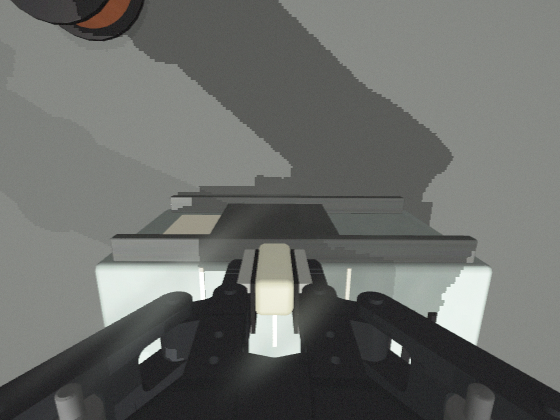

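The post is now centred on the half line (both at column 275) and steady. The spring pull of about 8.3 N matches the 8.4 N given for half travel.

```bash
python3 -c "
from plant import ctrl
print(ctrl.hand_in())"
```

```text
the job is handed in; nothing more can be done
None
```

I tipped the tray to about 0.95 rad and all four slugs slid into the dish. I then lowered the tray to level and let go of it. After that I pinched the shutter post, slid it about 39.6 mm along the lamp and handed in at about 18.6 s while still holding it.

**Last checks:**
- **Shutter:** the wrist picture shows the post centred on the long half-travel line. The measured pull along the travel is about 8.3 N, against 8.4 N given for half travel. The tool position stayed within 0.1 mm between readings.
- **Slugs and tray:** the last scene picture, taken with the shutter held but before a final 1 mm trim, shows all four slugs in the dish and the tray level.
- **Bystanders:** the spool and spanner look unmoved in the pictures. I did not look at the can again closely, but the arm never went near it.

**Disagreements:**
- At the tray handle, the wrist picture put the bar about 3.5 mm to the side of the position from the two fixed cameras. I used the wrist reading and the grasp held.
- The cut-out network found only one of the four slugs in the dish, with 0.48 confidence. I counted the slugs by eye.

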